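Clamp a bearing with a star wheel and lock it

TASK

Clamp the bearing that lies in the grey fixture ready for inspection: push the spokes of the four-armed star wheel round clockwise with a fingertip until the jaw has pressed the bearing fully home against the fixed stop. Then push the lock lever over clockwise with a fingertip as far as it goes. Do not pick anything up; do not touch the bearing or the jaw directly, and leave the other things on the bench where they are.

Things in the scene. Friction and masses are not known exactly. Their poses are not given: they have to be found in the camera images.
- fixture: Grey bearing clamp fixed to the bench: base plate 12 mm thick, spanning x = -80 to +105, y = -157 to +118 mm in its own frame. Origin on its underside at bench level, z up. A channel with low rails (tops at z = 20 mm) runs along its y axis at x = -30 mm from the jaw to the fixed stop. A pin (top z = 58 mm) stands at x = 91, y = 19 mm; the lock lever rests against it when locked.
- stop_face (a point): Foot of the middle of the fixed stop's face (fixture x = -30, y = 95, z = 12 mm), which the bearing is pressed against. The stop is a steel block 68 mm wide; top 38 mm above the bench.
- bearing: The ball bearing to be clamped, 62 mm across, 14 mm thick, flat and loose on the base plate in the channel between jaw and fixed stop. Origin in the middle of its underside. Fully home, its centre is at fixture x = -30 (+-2), y = +64 mm.
- jaw: Steel moving jaw, 56 mm wide, top 35 mm above the bench, a toothed rack bar behind it; slides along fixture y, driven by the star wheel: 22 mm per rad of clockwise turn. Origin at the foot of the middle of its face, 12 mm above the bench. Face at fixture y = -15 mm when star_wheel reads 0, y = +33 mm (star_wheel about 2.18) with the bearing gripped against the stop. Stays where left.
- star_wheel (a joint): Angle of the four-spoke star wheel, rad, grows CLOCKWISE seen from above (closes the jaw); range -0.1 to 2.6, about 2.18 when the bearing is clamped. Vertical axis at fixture x = 0, y = -75 mm. At 0 the four spokes, 90 degrees apart, lie along the fixture's +-x and +-y. Light, even friction (about 0.1 N m); stays where left.
- wheel_hub (a point): Point on the star wheel's axis at mid height of the spokes, 62 mm above the bench. Hub 40 mm across, top 74 mm above the bench. Spokes are round steel bars 11 mm thick, ending in black balls of 18 mm centred 68 mm from the axis. Under the spokes nothing is higher than 35 mm above the bench, more than 20 mm from the axis.
- spoke_end (a point): Centre of the ball at the end of one of the four spokes; turns with the wheel (at star_wheel = 0 it lies on the fixture's +x side of the hub).
- lock_lever (a joint): Angle of the flat steel lock lever, rad, grows CLOCKWISE seen from above. 0: arm along fixture +y (unlocked). 1.57: arm along fixture +x, against its end stop (locked). Light friction (0.06 N m); stays where it is left.
- lever_pivot (a point): Pivot of the lock lever at mid height of its bar, 50 mm above the bench, at fixture x = 62, y = 30 mm; pivot boss 30 mm across, top 62 mm above the bench.
- lever_end (a point): Centre of the round end of the lock lever, 62 mm from the pivot, 50 mm above the bench; bar 11 mm wide and 9 mm thick, round end 18 mm across and 14 mm high.
- spare_bearing: a second, spare ball bearing 62 mm across, 14 mm thick, lying on the bench beside the far edge of the fixture; leave alone. Origin at its underside.
- hex_key: bent black hex key, 88x33x5 mm, lying on the base plate near its far right corner; leave alone. Origin at its underside.
- plug_gauge: plug gauge standing upright, 35 mm across, 102 mm tall; leave alone. Origin at its underside.
- oil_can: oil can with a spout, 88x68 mm, 182 mm tall; leave alone. Origin at its underside.
- grease_tin: round tin, 63 mm across, 43 mm tall; leave alone. Origin at its underside.
Not all that is in view belongs to the job. What is shaped like the bearing but brown or red is not meant.

How it is judged:
By the outcome, as a careful person would: the job done as asked, in the order asked, and still so for the second after the job is handed in, with the robot touching nothing.
It also fails if it takes over 51 s, if anything falls off the work surface, if the arm or the gripper's body presses on something with over 40 N, if the wrist force passes 120 N, or if a joint passes its speed limit or range.

ROBOT

A 6-joint arm with a two-finger parallel gripper is mounted at the origin on a cart in front of the work surface, level with it; the furniture and walls round the work are solid. World frame = base frame: x ahead of the robot, y to its left, z up, the work surface at z = 0. Lengths are in m, angles in rad, forces in N, time in s.
With the tool pointing down it reaches from about 0.15 to 0.775 m from the base axis. Payload 6.1 kg.
Tool frame: the origin (TCP) lies between the finger pads; the fingertips stand 17 mm ahead of it and the grasp point (between the pads) lies 2 mm behind it; z points along the fingers, y is the line along which they close (so a half turn about z gives the same grasp; the last joint's range is limited). The gripper opens to 85 mm and grips with 20 to 120 N. Pads are 22 mm wide; open, the fingers measure 114 mm over their backs; the gripper's body (76 mm by 85 mm) begins 54 mm behind the grasp point. The pads swing forward as they close: fully open they stand 13 mm farther back than shut.
Start: joints at [-1.262, 0.126, -0.04, 1.405, 0, 1.571], TCP at [0.16, -0.5, 0.248] pointing down, gripper open.
Joint ranges: [-2.72, 2.72], [-0.95, 1.95], [-1.27, 1.35], [-1.78, 2.02], [-1.46, 1.47], [-3.14, 3.14]. Speed limits (rad/s): [2.39, 2.39, 3.01, 3.14, 3.14, 3.14].

INTERFACE

Orientations are given as a 3x3 rotation matrix whose columns are the frame's x, y, z axes.
In Python, from station import state, get_image, camera_params, close_job gives the robot as it stands. The module is installed in compiled form; this text tells all that it offers.
- The arm moves only by the tool apply_moves, never from a script. Its argument "commands" is one flat list of numbers, 4 for each row, row after row: the shift along the tool's x, y, z in units of 200 mm (1.0 is 200 mm), then the turn about the tool's z in units of 2 pi rad (1.0 is 2 pi rad). In form: [x, y, z, twist, x, y, z, twist, ...]. A call has 1 to 12 rows; each row is the pose to reach, as a shift and turn from the pose commanded when the call began, along the tool's axes at that moment, turning the shorter way round; what a row does not reach only later rows make up. A row lasts 1/10 s, in which the tool goes at most 50 mm and 8.59 degrees, less where a joint would pass 70% of its speed; a pose out of reach is approached as far as the arm can. A call with a number of a shift or a turn outside -1 to 1 is refused whole. A call with a gripper value outside its range is refused whole. "fingers" is the opening, from 0 (shut) to 1 (fully open), set as the call begins (left out, the last holds). The fingers move at their own pace and stop on an object; "force" is the grip in N (left out, the last holds). Time passes only in rows, so rows that repeat a pose let the fingers close. It gives the time, the measured TCP pose, the force, the opening and the grip force at its end, in the units of the state.
- state(): the state, without advancing time (a new reading comes with each control period).
- get_image(name): name is "side" or "top"; returns the picture (480x640x3 uint8, blue, green, red); there is no depth.
- camera_params(name): a dict with "K" (3x3 intrinsics, pixels), "k1" (the pictures are not rectified: a ray, as slopes to the right and down, at radius r is drawn at 1 + k1 r^2 times it, then the intrinsics apply), "extrinsics" (4x4, takes a point from world to camera coordinates). Camera axes: x right, y down, z forward; pixel columns grow to the right and rows downward; lengths in m; the calibration is good to about 2 mm. A picture is of the moment at which its call begins. camera_params takes no time and is no camera call.
- close_job(): hands the job in; it is judged then, once.
The state is a dict: "time": time; "joint_pos": joint angles; "joint_vel": joint speeds; "joint_torque": joint torques, N m; "tool_pos": TCP position; "tcp_rot": TCP orientation; "force": force on the tool from outside, world axes, zero at the start; "wrist_torque": the same for the moment, N m; "gripper_width": finger opening in m; "finger_force": force on a finger pad.
Only numpy, scipy, OpenCV 4.12 (cv2) and the standard library are available. Lean on these libraries where they do the work, as an engineer would, in place of code of your own. Each camera call takes 0.05 s, during which the arm holds its last target. There are 200 camera calls.

## Working session

There is one attempt and no reset: what is moved stays moved. The work goes in short steps, Python scripts to look and compute and a tool call to move; the robot and the scene stay as the last step left them, time stands still between calls to the robot, and variables do not carry over. Pictures are saved under pics/ and viewed, at most 10 in all, crops included, and the job is handed in when it is done.

Besides the shell and the picture viewer there is one more tool, called after "Request:" as name(argument=value, ...), one argument or row to a line, values as JSON. apply_moves: Moves the arm, as the interface text tells. Shifts and turns lie within -1 to 1; 1 stands for 200 mm of shift or 2 pi rad of turn. Its arguments: {"type":"object","properties":{"commands":{"type":"array","items":{"type":"number"}},"fingers":{"type":"number"},"force":{"type":"number"}},"required":["commands"]}

```bash
mkdir -p pics
cat > h.py <<'E'
import numpy as np, cv2
from station import state,get_image,camera_params,close_job
def ray(name,uv):
    p=camera_params(name);K=np.array(p["K"]);T=np.array(p["extrinsics"]);k=p["k1"]
    d=np.array([(uv[0]-K[0,2])/K[0,0],(uv[1]-K[1,2])/K[1,1]]);s=d.copy()
    for _ in range(30): s=d/(1+k*(s@s))
    R=T[:3,:3];return -R.T@T[:3,3],R.T@np.array([s[0],s[1],1])
def onz(name,uv,z):
    c,d=ray(name,uv);return c+d*(z-c[2])/d[2]
def tri(a,b):
    c1,d1=ray("top",a);c2,d2=ray("side",b)
    s=np.linalg.lstsq(np.stack([d1,-d2],1),c2-c1,rcond=None)[0]
    p,q=c1+s[0]*d1,c2+s[1]*d2;return (p+q)/2,np.linalg.norm(p-q)
def proj(name,P):
    p=camera_params(name);K=np.array(p["K"]);T=np.array(p["extrinsics"])
    c=T[:3,:3]@np.array(P)+T[:3,3];s=c[:2]/c[2];s=s*(1+p["k1"]*(s@s));return s*[K[0,0],K[1,1]]+K[:2,2]
def snap(name,fn):
    im=get_image(name);cv2.imwrite("pics/"+fn,im);return im
E
python3 - <<'E'
from h import *
snap("top","t0.png");snap("side","s0.png")
for n in("top","side"):
    p=camera_params(n);print(n,np.round(ray(n,(320,240)),3),p["k1"],p["K"])
s=state();print(s["time"],s["tool_pos"],s["tcp_rot"])
E
```

```text
top [[ 0.469  0.154  1.11 ]
 [ 0.089 -0.003 -0.996]] -0.06461810168725216 [[583.66601014   0.         318.09954731]
 [  0.         583.66601014 228.78766467]
 [  0.           0.           1.        ]]
side [[ 0.423 -0.628  0.611]
 [ 0.144  0.804 -0.577]] -0.013780709181565631 [[565.05305382   0.         315.68386063]
 [  0.         565.05305382 237.16782459]
 [  0.           0.           1.        ]]
0.1 [ 0.15945086 -0.49983954  0.24760649] [[ 9.52697638e-01  3.03919468e-01 -4.08740129e-04]
 [ 3.03919741e-01 -9.52696627e-01  1.38835637e-03]
 [ 3.25431855e-05 -1.44690802e-03 -9.99998953e-01]]
```

View pics/t0.png

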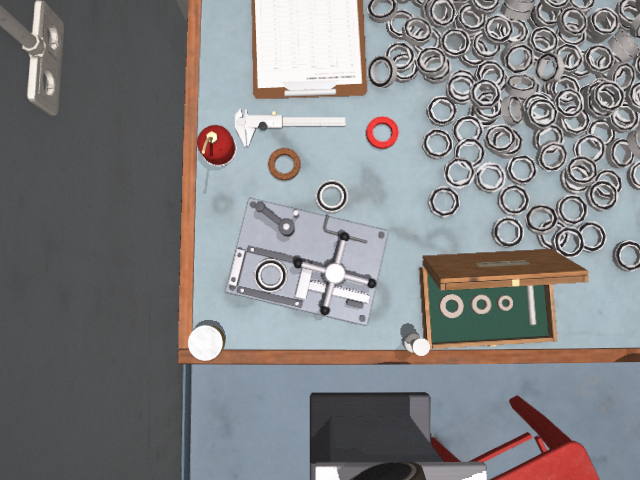

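View pics/s0.png

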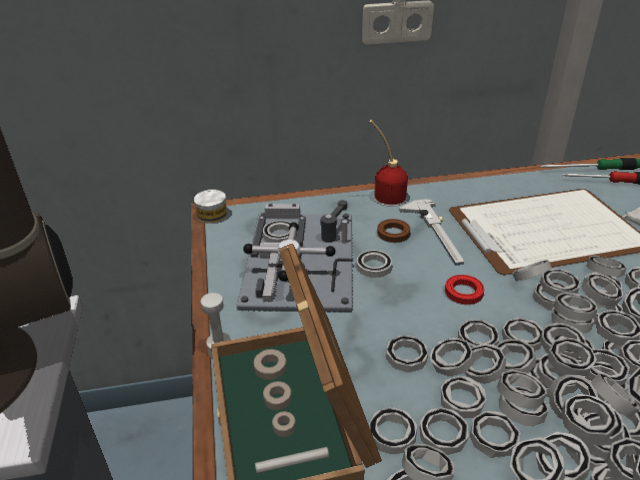

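The top view shows the fixture with corners near (250,198), (388,232), (368,325) and (228,292). The hub is at (335,273), and the balls are at (344,237), (297,262), (325,311) and (372,283). The lever pivot is at (287,227) and its end at (258,206). In the side view the hub is at (289,246), partly behind the box lid. I'll refine these with masks.

Run:
```python
from h import *
t=cv2.imread("pics/t0.png");s=cv2.imread("pics/s0.png")
def blobs(im,x0,y0,x1,y1,th):
    m=(im[y0:y1,x0:x1].max(2)<th).astype(np.uint8)
    n,l,st,c=cv2.connectedComponentsWithStats(m)
    return [(np.round(c[i]+[x0,y0],1).tolist(),st[i].tolist()) for i in range(1,n) if st[i,4]>15]
for b in blobs(t,230,195,390,325,55): print("T",b)
for b in blobs(s,235,195,360,310,55): print("S",b)
hub=[335,273]
for a,z in [((344,237),.062),((297,262),.062),((325,311),.062),((372,283),.062),((335,273),.074),((287,227),.062),((258,206),.055),((250,198),.012),((388,232),.012),((368,325),.012),((228,292),.012)]:
    print(a,np.round(onz("top",a,z),4))
c=np.hstack([cv2.resize(t[190:330,222:394],None,fx=4.5,fy=4.2,interpolation=2)])
cv2.imwrite("pics/t0c.png",c)
c=cv2.resize(s[190:315,232:362],None,fx=4.6,fy=4.6,interpolation=2);cv2.imwrite("pics/s0c.png",c)
```

```text
T ([331.7, 203.4], [88, 0, 28, 15, 55])
T ([343.7, 236.1], [108, 37, 11, 9, 56])
T ([297.5, 262.3], [63, 63, 10, 10, 61])
T ([270.3, 275.3], [26, 66, 29, 29, 133])
T ([371.3, 283.0], [138, 84, 8, 9, 48])
T ([324.1, 310.0], [91, 111, 8, 9, 49])
S ([341.4, 208.9], [100, 9, 12, 13, 47])
S ([328.7, 231.2], [86, 25, 16, 22, 281])
S ([266.7, 230.1], [30, 29, 6, 12, 21])
S ([294.0, 225.7], [53, 28, 11, 8, 42])
S ([260.6, 237.1], [24, 36, 4, 14, 16])
S ([249.5, 250.1], [9, 49, 15, 13, 96])
S ([329.9, 251.0], [90, 51, 10, 10, 73])
S ([336.3, 271.2], [97, 64, 20, 33, 103])
S ([279.0, 265.2], [41, 68, 7, 5, 25])
S ([259.3, 270.0], [17, 74, 15, 3, 43])
S ([281.9, 275.6], [42, 76, 12, 11, 91])
S ([316.9, 272.0], [71, 76, 23, 3, 63])
S ([260.1, 291.1], [21, 86, 8, 16, 54])
(344, 237) [0.568  0.1073 0.062 ]
(297, 262) [0.5228 0.1919 0.062 ]
(325, 311) [0.4356 0.1416 0.062 ]
(372, 283) [0.4853 0.0575 0.062 ]
(335, 273) [0.5028 0.124  0.074 ]
(287, 227) [0.586  0.2102 0.062 ]
(258, 206) [0.6254 0.2639 0.055 ]
(250, 198) [0.6472 0.2838 0.012 ]
(388, 232) [0.5823 0.0217 0.012 ]
(368, 325) [0.4081 0.0609 0.012 ]
(228, 292) [0.469  0.3228 0.012 ]
```

View pics/t0c.png

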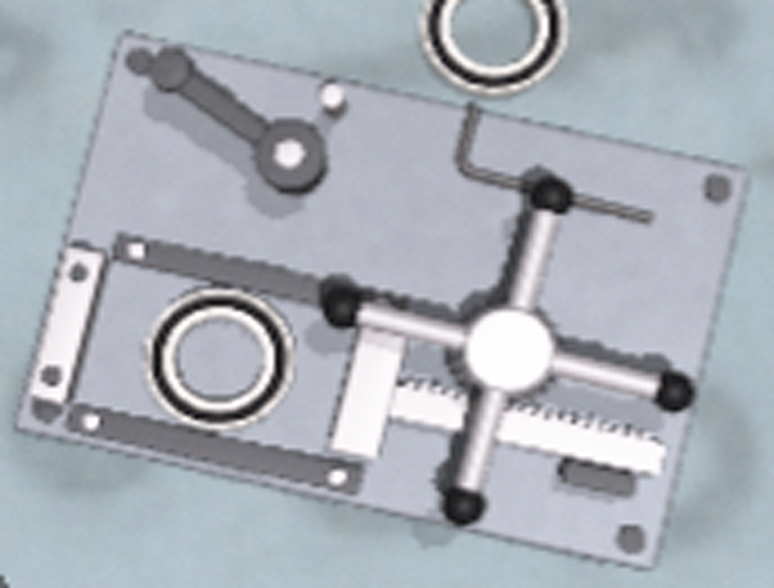

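View pics/s0c.png

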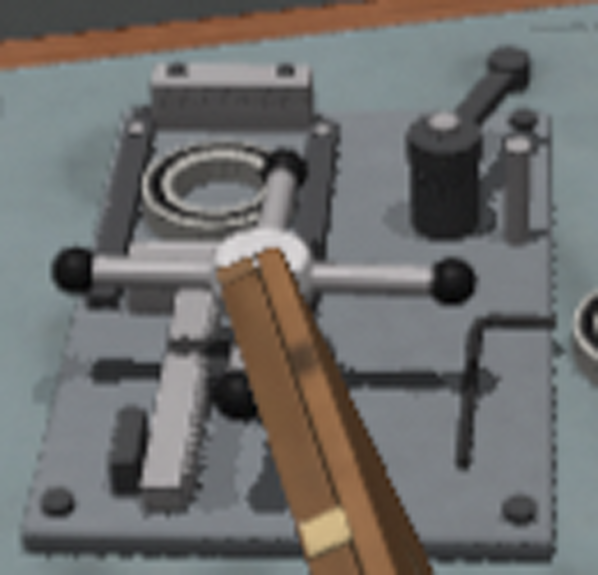

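The top crop shows the four spokes parallel to the plate edges, so the wheel is near 0. The lever is about 0.35 rad along, with its pivot at crop (288,153) and end at (172,68). The side crop shows balls at (75,270), (450,280), (285,165) and (238,395), and the jaw face is clear of the bearing. Next I'll triangulate these and fit the fixture frame.

Run:
```python
from h import *
B=[((343.7,236.1),(329.9,251)),((297.5,262.3),(294,225.7)),((324.1,310),(249.5,250.1)),((371.3,283),(281.9,275.6))]
P=[]
for a,b in B:
    p,e=tri(a,b);P.append(p);print(np.round(p,4),round(e,4))
P=np.array(P);
c=(P[0]+P[2])/2;print("hub",c,(P[1]+P[3])/2)
v=P[0]-P[2];w=P[1]-P[3];print("ang x",np.arctan2(v[1],v[0]),"ang y-90",np.arctan2(w[1],w[0])-np.pi/2,np.hypot(*v[:2]),np.hypot(*w[:2]))
cr=lambda u,v:(222+u/4.5,190+v/4.2);cs=lambda u,v:(232+u/4.6,190+v/4.6)
for n,a,b in[("end",cr(172,66),cs(509,60)),("piv",cr(288,153),cs(443,122)),("pin",cr(332,94),cs(517,142))]:
    p,e=tri(a,b);print(n,np.round(p,4),round(e,4))
Q=np.array([onz("top",u,.012)[:2] for u in[cr(127,32),cr(748,168),cr(655,568),cr(18,428)]])
M=np.array([[105,118],[105,-157],[-80,-157],[-80,118]])/1e3
m=Q.mean(0);mm=M.mean(0);H=(M-mm).T@(Q-m);th=np.arctan2(H[0,1]-H[1,0],H[0,0]+H[1,1])
R=np.array([[np.cos(th),-np.sin(th)],[np.sin(th),np.cos(th)]])
f=lambda x,y:np.round(m+R@(np.array([x,y])/1e3-mm),4)
print("th",th,"res",np.round(Q-m-(M-mm)@R.T,4).tolist())
print("hub",f(0,-75),"piv",f(62,30),"origin",f(0,0),"home",f(-30,64))
```

```text
[0.5703 0.1076 0.0584] 0.0006
[0.5229 0.1909 0.0607] 0.0011
[0.4389 0.1431 0.0548] 0.0035
[0.4848 0.0585 0.0595] 0.0011
hub [0.5045732  0.12534602 0.05659523] [0.50384579 0.12473803 0.06009194]
ang x -0.26346788235475227 ang y-90 -0.2803799963754532 0.13610075526147378 0.13779757222180672
end [0.6264 0.2601 0.0523] 0.0002
piv [0.5884 0.2122 0.0574] 0.0016
pin [0.6142 0.1946 0.0557] 0.0013
th -0.23006564284682482 res [[-0.0012, -0.0026], [-0.0003, 0.003], [0.0013, 0.0013], [0.0002, -0.0016]]
hub [0.5029 0.122 ] piv [0.5872 0.2101] origin [0.52   0.1951] home [0.5053 0.2642]
```

Request:
apply_moves(
  commands=[0.76,-0.81,0,0,0.76,-0.81,0,0,0.76,-0.81,0,0,0.76,-0.81,0,0,0.76,-0.81,0,0,0.76,-0.81,0,0],
  fingers=0,
)

```text
time: 0.7
tool_pos: [0.2557, -0.2973, 0.2484]
tcp_rot: [[0.951, 0.308, 0.0], [0.308, -0.951, 0.0], [0.0, -0.0, -1.0]]
force: [0.2, -0.2, 0.2]
gripper_width: -0.0
finger_force: 0.0
```

```bash
python3 -c "
from h import *
s=state();print(s['time'],s['tool_pos'],np.round(s['joint_pos'],3),np.round(s['tcp_rot'],3).tolist(),s['gripper_width'])"
```

```text
0.7 [ 0.25571764 -0.29725633  0.24838904] [-0.861 -0.125 -0.29   1.405  0.     1.968] [[0.951, 0.308, 0.0], [0.308, -0.951, 0.0], [0.0, -0.0, -1.0]] -4.4466932157516056e-05
```

Request:
apply_moves(
  commands=[0.76,-0.81,0,-0.2,0.76,-0.81,0,-0.2,0.76,-0.81,0,-0.2,0.76,-0.81,0,-0.2,0.76,-0.81,0,-0.2,0.76,-0.81,0,-0.2,0.76,-0.81,0,-0.2,0.76,-0.81,0,-0.2,0.76,-0.81,0,-0.2,0.76,-0.81,0,-0.2],
)

```text
time: 1.7
tool_pos: [0.3508, -0.0997, 0.248]
tcp_rot: [[0.006, 1.0, -0.001], [1.0, -0.006, -0.0], [-0.0, -0.001, -1.0]]
force: [1.1, -0.2, 0.1]
gripper_width: 0.0005
finger_force: 0.0
```

```bash
cat >> h.py <<'E'
def rel(P,yaw):
    """row (units) from the present pose to TCP P with tool yaw"""
    s=state();R=np.array(s["tcp_rot"]);d=R.T@(np.array(P)-s["tool_pos"])/.2
    y0=np.arctan2(R[1,0],R[0,0]);t=-(yaw-y0);t=(t+np.pi)%(2*np.pi)-np.pi
    return np.round([*d,t/2/np.pi],3).tolist()
HUB=np.array([.504,.124]);TH=-.24
def push(w,off,r,z):
    """TCP and yaw to stand trailing the -x spoke at wheel angle w, off behind, r out"""
    a=TH-w; c,s=np.cos(a),np.sin(a); f=np.array([-r,-off])
    return [*(HUB+[c*f[0]-s*f[1],s*f[0]+c*f[1]]),z],a+np.pi
E
python3 -c "
from h import *
s=state();print(s['time'],s['tool_pos'],np.round(s['joint_pos'],3))
P,y=push(0.03,.034,.048,.062);print(P,rel(P,y))"
```

```text
1.7 [ 0.3508426  -0.09972158  0.24801857] [-0.277 -0.177 -0.334  1.414 -0.     1.3  ]
[np.float64(0.448670128127017), np.float64(0.1040348984846236), 0.062] [1.022, 0.483, 0.93, -0.208]
```

Request:
apply_moves(
  commands=[1,0.48,0,-0.208,1,0.48,0,-0.208,1,0.48,0,-0.208,1,0.48,0,-0.208,1,0.48,0,-0.208,1,0.48,0.25,-0.208,1,0.48,0.4,-0.208,1,0.48,0.5,-0.208,1,0.48,0.6,-0.208,1,0.48,0.6,-0.208],
)

```text
time: 2.7
tool_pos: [0.4463, 0.0996, 0.1255]
tcp_rot: [[-0.963, 0.268, -0.005], [0.268, 0.963, -0.001], [0.005, -0.003, -1.0]]
force: [-0.8, -0.3, 0.9]
gripper_width: -0.0
finger_force: 0.0
```

```bash
python3 -c "
from h import *
s=state();print(s['time'],s['tool_pos'],np.round(s['joint_pos'],3))
P,y=push(0.03,.034,.048,.062);print(P,rel(P,y))
im=get_image('top')
cv2.imwrite('pics/t1.png',cv2.resize(im[170:340,210:420],None,fx=3.5,fy=3.5))"
```

```text
2.7 [0.44625085 0.09956744 0.12548551] [ 0.22   0.033 -0.412  1.131 -0.     0.491]
[np.float64(0.448670128127017), np.float64(0.1040348984846236), 0.062] [-0.007, 0.026, 0.317, -0.0]
```

View pics/t1.png

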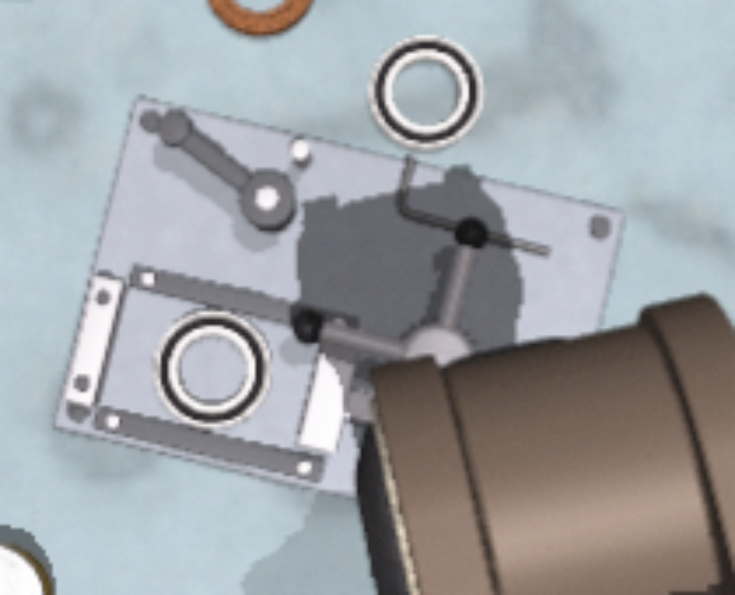

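The picture shows the fixture undisturbed and the gripper over the gap between the near and right spokes. The +x ball is at crop (470,232). Now I'll descend.

Request:
apply_moves(
  commands=[0,0.02,0.16,0,0,0.02,0.32,0,0,0.02,0.32,0],
)

```text
time: 3.05
tool_pos: [0.4471, 0.1036, 0.0622]
tcp_rot: [[-0.963, 0.269, -0.005], [0.269, 0.963, -0.001], [0.004, -0.002, -1.0]]
force: [-0.4, -0.1, 0.4]
gripper_width: 0.0
finger_force: 0.0
```

```bash
python3 -c "
from h import *
s=state();print(s['time'],s['tool_pos'],s['force'])
for w in np.arange(0.03,1.3,.1):
    P,y=push(w,.018,.048,.062);print(round(w,2),rel(P,y))"
```

```text
3.05 [0.4471092  0.10357411 0.06216876] [-0.40429433 -0.13516506  0.40242745]
0.03 [-0.007, 0.084, 0.001, -0.0]
0.13 [0.001, 0.109, 0.001, 0.016]
0.23 [0.007, 0.134, 0.001, 0.031]
0.33 [0.009, 0.159, 0.001, 0.047]
0.43 [0.01, 0.185, 0.0, 0.063]
0.53 [0.007, 0.21, 0.0, 0.079]
0.63 [0.003, 0.236, 0.0, 0.095]
0.73 [-0.005, 0.26, 0.0, 0.111]
0.83 [-0.014, 0.284, 0.0, 0.127]
0.93 [-0.026, 0.306, -0.0, 0.143]
1.03 [-0.041, 0.328, -0.0, 0.159]
1.13 [-0.057, 0.348, -0.0, 0.175]
1.23 [-0.075, 0.366, -0.0, 0.191]
```

Request:
apply_moves(
  commands=[0,0.04,0,0,-0.005,0.085,0,0,0,0.11,0,0.016,0.007,0.135,0,0.031,0.01,0.16,0,0.047,0.01,0.185,0,0.063,0.007,0.21,0,0.079,0.003,0.235,0,0.095,-0.005,0.26,0,0.11,-0.014,0.284,0,0.127,-0.026,0.306,0,0.143],
)

```text
time: 4.15
tool_pos: [0.4711, 0.1626, 0.0662]
tcp_rot: [[-0.388, 0.922, 0.002], [0.922, 0.388, -0.0], [-0.001, 0.002, -1.0]]
force: [-1.7, -2.4, -0.1]
gripper_width: -0.0
finger_force: 1.2
```

```bash
python3 -c "
from h import *
s=state();print(s['time'],s['tool_pos'],s['force'],np.round(s['joint_pos'],2))
for w in np.arange(0.93,2.3,.1):
    P,y=push(w,.018,.048,.062);print(round(w,2),rel(P,y))
im=get_image('top')
cv2.imwrite('pics/t2.png',cv2.resize(im[170:340,210:420],None,fx=3.5,fy=3.5))"
```

```text
4.15 [0.47112593 0.16255927 0.06617079] [-1.65282903 -2.43392407 -0.13443741] [ 0.33  0.14 -0.43  1.   -0.    1.51]
0.93 [-0.002, -0.014, 0.021, -0.0]
1.03 [0.006, 0.01, 0.021, 0.016]
1.13 [0.012, 0.036, 0.021, 0.031]
1.23 [0.014, 0.061, 0.021, 0.047]
1.33 [0.015, 0.087, 0.021, 0.063]
1.43 [0.012, 0.112, 0.021, 0.079]
1.53 [0.008, 0.137, 0.021, 0.095]
1.63 [0.0, 0.162, 0.021, 0.111]
1.73 [-0.009, 0.186, 0.021, 0.127]
1.83 [-0.021, 0.208, 0.021, 0.143]
1.93 [-0.036, 0.23, 0.021, 0.159]
2.03 [-0.052, 0.249, 0.021, 0.175]
2.13 [-0.07, 0.267, 0.021, 0.191]
2.23 [-0.09, 0.284, 0.021, 0.206]
```

View pics/t2.png

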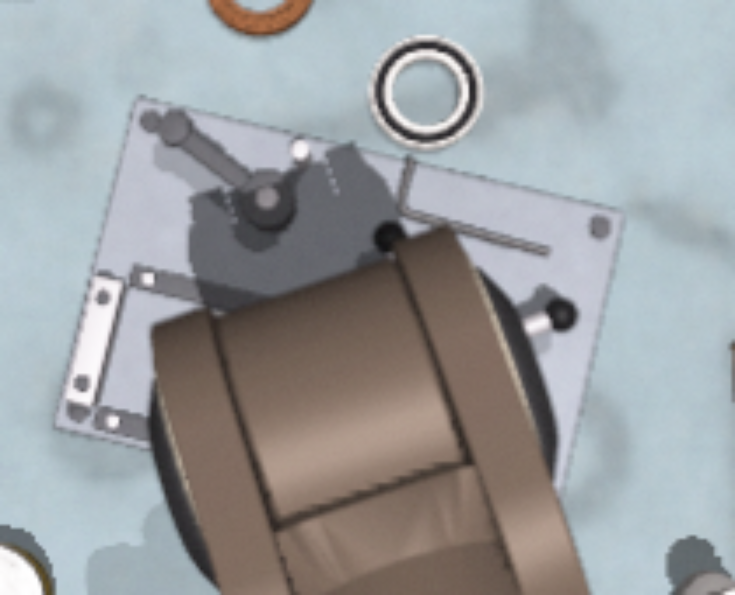

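The wheel has turned about 1 rad, with the former +x ball now at crop (563,315). Nothing else has moved, so I'll keep pushing.

Request:
apply_moves(
  commands=[0.006,0.01,0.02,0.016,0.012,0.036,0.02,0.031,0.014,0.061,0.02,0.047,0.015,0.087,0.02,0.063,0.012,0.112,0.02,0.079,0.008,0.137,0.02,0.095,0,0.162,0.02,0.111,-0.009,0.186,0.02,0.127,-0.021,0.208,0.02,0.143,-0.036,0.23,0.02,0.159],
)

```text
time: 5.2
tool_pos: [0.516, 0.175, 0.0617]
tcp_rot: [[0.563, 0.827, 0.001], [0.827, -0.563, 0.003], [0.003, -0.001, -1.0]]
force: [-0.3, 3.7, -1.1]
gripper_width: -0.0
finger_force: 1.4
```

```bash
python3 -c "
from h import *
s=state();print(s['time'],s['tool_pos'],s['force'],np.round(s['joint_pos'],2))
for w in np.arange(1.83,2.5,.05):
    P,y=push(w,.018,.048,.062);print(round(w,2),rel(P,y))"
```

```text
5.2 [0.51595541 0.1749917  0.06167273] [-0.30346491  3.65251658 -1.09047881] [ 0.33  0.23 -0.33  1.01  0.    2.49]
1.83 [-0.014, -0.019, -0.002, -0.016]
1.88 [-0.009, -0.007, -0.002, -0.008]
1.93 [-0.004, 0.004, -0.002, 0.0]
1.98 [-0.0, 0.017, -0.002, 0.008]
2.03 [0.003, 0.029, -0.002, 0.016]
2.08 [0.006, 0.041, -0.002, 0.024]
2.13 [0.009, 0.054, -0.002, 0.032]
2.18 [0.01, 0.067, -0.002, 0.04]
2.23 [0.012, 0.079, -0.002, 0.048]
2.28 [0.012, 0.092, -0.002, 0.056]
2.33 [0.012, 0.105, -0.002, 0.064]
2.38 [0.011, 0.118, -0.002, 0.072]
2.43 [0.009, 0.131, -0.002, 0.08]
2.48 [0.007, 0.143, -0.002, 0.088]
```

Request:
apply_moves(
  commands=[0,0.017,0,0.008,0.003,0.029,0,0.016,0.006,0.041,0,0.024,0.008,0.048,0,0.028,0.009,0.054,0,0.032],
)

```text
time: 5.7
tool_pos: [0.5262, 0.1699, 0.0616]
tcp_rot: [[0.715, 0.699, 0.002], [0.699, -0.715, 0.002], [0.003, 0.0, -1.0]]
force: [-0.8, 3.2, 2.2]
gripper_width: 0.0002
finger_force: 1.5
```

Request:
apply_moves(
  commands=[0,0.006,0,0.004,0.002,0.012,0,0.008,0.002,0.012,0,0.008],
)

```text
time: 6.0
tool_pos: [0.5274, 0.1673, 0.0606]
tcp_rot: [[0.75, 0.661, 0.0], [0.661, -0.75, 0.0], [0.0, 0.0, -1.0]]
force: [-0.9, 2.8, 1.8]
gripper_width: -0.0001
finger_force: 1.3
```

Request:
apply_moves(
  commands=[0.002,0.006,0,0.004,0.003,0.012,0,0.008,0.003,0.012,0,0.008],
)

```text
time: 6.3
tool_pos: [0.5287, 0.1668, 0.0605]
tcp_rot: [[0.782, 0.623, -0.001], [0.623, -0.782, 0.003], [0.001, -0.003, -1.0]]
force: [-4.0, 7.0, 4.3]
gripper_width: 0.0002
finger_force: 4.0
```

Request:
apply_moves(
  commands=[0.002,0.006,0,0.004,0.003,0.012,0,0.008,0.003,0.012,0,0.008],
)

```text
time: 6.6
tool_pos: [0.5297, 0.1667, 0.0605]
tcp_rot: [[0.812, 0.584, -0.003], [0.584, -0.812, 0.006], [0.001, -0.006, -1.0]]
force: [-7.5, 12.4, 6.4]
gripper_width: 0.0
finger_force: 7.3
```

Request:
apply_moves(
  commands=[0,0.01,0,0,0,0.02,0,0,0,0.02,0,0,0,0.02,0,0],
)

```text
time: 7.0
tool_pos: [0.5304, 0.1659, 0.0606]
tcp_rot: [[0.81, 0.586, -0.006], [0.586, -0.81, 0.011], [0.001, -0.013, -1.0]]
force: [-14.2, 22.3, 8.6]
gripper_width: -0.0002
finger_force: 13.0
```

```bash
python3 -c "
from h import *
s=state();print(s['time'],s['tool_pos'],s['force'],np.round(s['joint_pos'],2))
t=get_image('top');i=get_image('side')
cv2.imwrite('pics/c3.png',np.hstack([cv2.resize(t[190:330,222:394],(430,350),interpolation=2),cv2.resize(i[190:315,232:362],(364,350),interpolation=2)]))"
```

```text
7.0 [0.53035573 0.16589903 0.06056816] [-14.20045463  22.34953052   8.56773527] [ 0.3   0.25 -0.31  1.02  0.01  2.81]
```

View pics/c3.png

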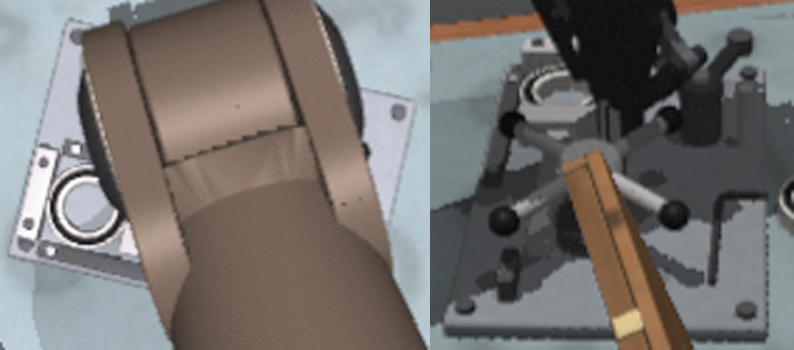

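The side view shows the bearing against the stop with the jaw behind it. The wheel has stalled at about 26 N, near 125 degrees. I'll back off, rise and check.

Request:
apply_moves(
  commands=[0,-0.03,0,0,0,-0.09,0,0,0,-0.09,-0.12,-0.02,0,-0.09,-0.3,-0.04,0,-0.09,-0.4,-0.06],
)

```text
time: 7.6
tool_pos: [0.5234, 0.1754, 0.1423]
tcp_rot: [[0.537, 0.844, 0.002], [0.844, -0.537, -0.001], [-0.0, 0.002, -1.0]]
force: [-0.6, 0.6, -0.1]
gripper_width: -0.0001
finger_force: 0.0
```

```bash
cat >> h.py <<'E'
PIV=np.array([.588,.211])
def lev(q,off,r,z):
    a=TH+np.pi/2-q;u=np.array([np.cos(a),np.sin(a)]);n=np.array([-u[1],u[0]])
    return [*(PIV+r*u+off*n),z],a+np.pi/2
E
python3 -c "
from h import *
s=state();print(s['time'],s['tool_pos'],np.round(s['joint_pos'],2))
print(onz('side',(391,203),0),onz('top',(215,145),.1))
P,y=lev(.43,.034,.045,.053);print(P,y,rel(P,y))"
```

```text
7.6 [0.52335223 0.17540121 0.14228125] [ 0.32  0.2  -0.19  1.18 -0.    2.46]
[0.74270888 0.32212586 0.        ] [0.72810037 0.33703172 0.1       ]
[np.float64(0.5892944327766962), np.float64(0.2673854985238812), 0.053] 2.471592653589793 [0.565, 0.03, 0.446, -0.234]
```

Request:
apply_moves(
  commands=[0.2,0.01,0,-0.024,0.38,0.02,0,-0.048,0.565,0.03,0,-0.072,0.565,0.03,0,-0.096,0.565,0.03,0,-0.12,0.565,0.03,0,-0.144,0.565,0.03,0,-0.168,0.565,0.03,0,-0.192,0.565,0.03,0,-0.216,0.565,0.03,0,-0.234,0.565,0.03,0,-0.234],
)

```text
time: 8.7
tool_pos: [0.589, 0.267, 0.1398]
tcp_rot: [[-0.782, 0.623, -0.0], [0.623, 0.782, -0.002], [-0.001, -0.002, -1.0]]
force: [-0.1, -0.4, -0.0]
gripper_width: -0.0004
finger_force: 0.0
```

```bash
python3 -c "
from h import *
s=state();print(s['time'],s['tool_pos'],np.round(s['joint_pos'],2))
P,y=lev(.43,.034,.045,.053);print(P,y,rel(P,y))
t=get_image('top');i=get_image('side')
cv2.imwrite('pics/c4.png',np.hstack([cv2.resize(t[190:330,202:394],(420,306),interpolation=2),cv2.resize(i[150:315,232:432],(370,306),interpolation=2)]))"
```

```text
8.7 [0.58899771 0.26696484 0.13976704] [ 0.43  0.37  0.04  1.24 -0.    1.1 ]
[np.float64(0.5892944327766962), np.float64(0.2673854985238812), 0.053] 2.471592653589793 [0.0, 0.003, 0.434, -0.0]
```

View pics/c4.png

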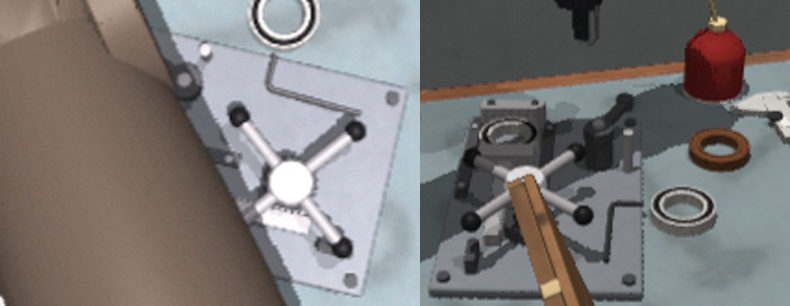

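The bearing is held between the jaw and the stop. The lever and its surroundings are clear, and the can is well off to the right. Down, then push.

Request:
apply_moves(
  commands=[0,0,0.2,0,0,0,0.36,0,0,0,0.43,0,0,0,0.43,0],
)

```text
time: 9.2
tool_pos: [0.5877, 0.2668, 0.0519]
tcp_rot: [[-0.782, 0.623, -0.004], [0.623, 0.782, -0.002], [0.002, -0.004, -1.0]]
force: [0.1, -0.4, -0.4]
gripper_width: -0.0
finger_force: 0.0
```

```bash
python3 -c "
from h import *
s=state();print(s['time'],s['tool_pos'],s['force'])
for q in np.arange(.43,1.66,.1):
    P,y=lev(q,.0165,.045,.053);print(round(q,2),rel(P,y))"
```

```text
9.2 [0.58765669 0.2667612  0.05191465] [ 0.145227   -0.41186446 -0.38028419]
0.43 [-0.092, 0.008, -0.006, -0.0]
0.53 [-0.115, 0.015, -0.006, 0.015]
0.63 [-0.138, 0.02, -0.006, 0.031]
0.73 [-0.162, 0.022, -0.006, 0.047]
0.83 [-0.186, 0.022, -0.006, 0.063]
0.93 [-0.21, 0.02, -0.006, 0.079]
1.03 [-0.233, 0.015, -0.006, 0.095]
1.13 [-0.256, 0.008, -0.006, 0.111]
1.23 [-0.278, -0.001, -0.006, 0.127]
1.33 [-0.299, -0.012, -0.006, 0.143]
1.43 [-0.319, -0.026, -0.006, 0.159]
1.53 [-0.338, -0.041, -0.006, 0.175]
1.63 [-0.354, -0.058, -0.006, 0.191]
```

Request:
apply_moves(
  commands=[-0.05,0.004,0,0,-0.092,0.008,0,0,-0.115,0.015,0,0.015,-0.138,0.02,0,0.031,-0.162,0.022,0,0.047,-0.186,0.022,0,0.063,-0.21,0.02,0,0.079,-0.233,0.015,0,0.095,-0.256,0.008,0,0.111,-0.278,0,0,0.127,-0.299,-0.012,0,0.143,-0.299,-0.012,0,0.143],
)

```text
time: 10.4
tool_pos: [0.6361, 0.228, 0.0561]
tcp_rot: [[0.001, 1.0, 0.003], [1.0, -0.001, 0.001], [0.001, 0.003, -1.0]]
force: [-0.6, 0.5, -0.3]
gripper_width: 0.0002
finger_force: 0.0
```

```bash
python3 -c "
from h import *
s=state();print(s['time'],s['tool_pos'],s['force'])
for q in np.arange(1.33,1.8,.05):
    P,y=lev(q,.0165,.045,.053);print(round(q,2),rel(P,y))"
```

```text
10.4 [0.63613074 0.2279783  0.05607221] [-0.57736813  0.48263115 -0.27095986]
1.33 [-0.002, -0.016, 0.015, -0.0]
1.38 [-0.014, -0.012, 0.015, 0.008]
1.43 [-0.025, -0.009, 0.015, 0.016]
1.48 [-0.037, -0.006, 0.015, 0.024]
1.53 [-0.049, -0.004, 0.015, 0.032]
1.58 [-0.06, -0.002, 0.015, 0.04]
1.63 [-0.072, -0.001, 0.015, 0.047]
1.68 [-0.084, -0.001, 0.015, 0.055]
1.73 [-0.096, -0.001, 0.015, 0.063]
1.78 [-0.108, -0.002, 0.015, 0.071]
```

Request:
apply_moves(
  commands=[-0.014,-0.012,0.015,0.008,-0.025,-0.009,0.015,0.016,-0.037,-0.006,0.015,0.024,-0.049,-0.004,0.015,0.032,-0.06,-0.002,0.015,0.04],
)

```text
time: 10.9
tool_pos: [0.6353, 0.2187, 0.0527]
tcp_rot: [[0.247, 0.969, 0.002], [0.969, -0.247, 0.006], [0.006, 0.001, -1.0]]
force: [1.1, 12.7, -3.1]
gripper_width: 0.0
finger_force: 6.1
```

Request:
apply_moves(
  commands=[-0.012,0,0,0,-0.024,0,0,0,-0.024,0,0,0],
)

```text
time: 11.2
tool_pos: [0.6352, 0.2184, 0.0529]
tcp_rot: [[0.242, 0.97, 0.004], [0.97, -0.242, 0.014], [0.014, 0.001, -1.0]]
force: [4.6, 22.3, -5.8]
gripper_width: -0.0001
finger_force: 11.2
```

Request:
apply_moves(
  commands=[0.02,0,0,0,0.08,0,0,0,0.08,0,-0.2,0,0.08,0,-0.45,0,0.08,0,-0.7,0,0.08,0,-0.9,0],
)

```text
time: 11.8
tool_pos: [0.6375, 0.2274, 0.2355]
tcp_rot: [[0.246, 0.969, 0.004], [0.969, -0.246, 0.001], [0.002, 0.003, -1.0]]
force: [1.4, 0.7, 0.3]
gripper_width: -0.0
finger_force: 0.0
```

Request:
apply_moves(
  commands=[0,-0.25,0,0,0,-0.5,0,0,0,-0.75,0,0,0,-1,0,0,0.25,-1,0,0,0.5,-1,0,0,0.5,-1,0,0,0.5,-1,0,0],
)

```text
time: 12.6
tool_pos: [0.468, 0.3748, 0.2313]
tcp_rot: [[0.245, 0.969, 0.0], [0.969, -0.245, -0.001], [-0.001, 0.0, -1.0]]
force: [0.5, -0.4, -1.0]
gripper_width: 0.0002
finger_force: 0.0
```

```bash
python3 -c "
from h import *
s=state();print(s['time'],s['tool_pos'])
t=get_image('top');i=get_image('side')
cv2.imwrite('pics/c5.png',np.hstack([cv2.resize(t[170:330,202:394],(430,358),interpolation=2),cv2.resize(i[170:315,232:382],(370,358),interpolation=2)]))"
```

```text
12.6 [0.46801681 0.3747939  0.23126959]
```

View pics/c5.png

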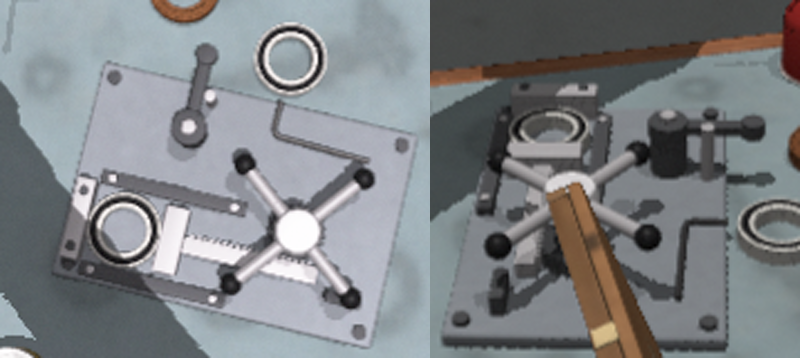

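The lever lies against its pin and the bearing sits between the jaw and the stop. I'll check the numbers for wheel angle and bearing place.

Run:
```python
from h import *
t=get_image("top")
u=lambda x,y:(202+x*192/430,170+y*160/358)
b=[onz("top",u(*p),.06)[:2] for p in[(246,163),(365,179),(350,299),(229,285)]]
for i,j in((0,2),(1,3)):
    v=b[i]-b[j];print("wheel mod 90:",(TH-np.arctan2(v[1],v[0]))%(np.pi/2)+np.pi/2)
x0,y0=235,245;m=(t[y0:300,x0:280].max(2)<60).astype(np.uint8)
n,l,st,c=cv2.connectedComponentsWithStats(m);print([(c[i]+[x0,y0],st[i].tolist()) for i in range(1,n) if st[i,4]>30])
R=np.array([[np.cos(TH),-np.sin(TH)],[np.sin(TH),np.cos(TH)]])
F=lambda px,z:R.T@(onz("top",px,z)[:2]-HUB)*1e3+[0,-75]
print("bearing",F(u(124,230),.026),"jaw face top edge",F(u(170,240),.035),"stop edge",F(u(88,223),.038))
```

```text
wheel mod 90: 2.2495636036953335
wheel mod 90: 2.2404700787348912
[(array([255.45751634, 274.04575163]), [7, 13, 30, 30, 153]), (array([251.96 , 292.992]), [2, 42, 31, 13, 125])]
bearing [-33.33766784  63.64309169] jaw face top edge [-32.30919861  23.94675826] stop edge [-34.95010795  92.46154015]
```

```bash
python3 -c "
from h import *
print(close_job())"
```

```text
the job is handed in; nothing more can be done
None
```

The job is handed in at about 12.7 s of robot time. The star wheel is at about 2.2 rad, with the bearing's centre at fixture y ≈ 64 mm against the stop. The lock lever was then pushed clockwise until it stopped, against its pin. Nothing else appeared moved in the last pictures.

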